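Pin the valve bushings and index the table

TASK

In every occupied bore of the indexing table, spin the loose brass bushing until its cross-hole lines up with the windows of the two lugs, and push a cross pin through lug, bushing and lug until its block is right up against the front lug. When all the bushings are pinned, and not before, turn the table by its handle a quarter turn clockwise to the second stop and let go. Any spare pin stays unused; leave the finished brass parts on the bench alone.

Things in the scene. Friction and masses are not known exactly. Their poses are not given: they have to be found in the camera images.
- indexer: Fixed round green base of a bench indexing table, 250 mm across, 30 mm high; origin at its underside's centre, on the turning axis; place and heading vary. Its +x is the direction the pins are pushed in at the loading stop. On it turns a steel disc, 280 mm across, top at 50 mm above the bench, with a grey bar 270 mm long (along y), 72 wide, 24 thick, having three bores 90 mm apart.
- platter (a joint): Angle of the turning disc, rad: 0 at the loading stop (start), growing clockwise seen from above to 1.571 (a quarter turn) at the second stop. Stiff: it moves only under about 0.8 N m (7 N at the handle) and stays where it is left.
- handle (a point): Grip point of the disc's handle, a black upright round post 18 mm thick, rising 75 mm above the disc (top 125 mm above the bench), 120 mm from the turning axis on the disc's +x side (away from where pins enter). The point is on the post's axis, 17 mm below its top.
- bore0 (a point): Bore of the bar, 51 mm wide (the end at the indexer's -y): centre of its floor, 50 mm above the bench. Turns with the disc; its x is the pin's way in. On its -x (front) and +x side stands a grey lug 10 mm thick, outer face 36 mm from the centre, top 98 mm above the bench, with a window 17 mm wide, 16 high, centred 82 mm above the bench; the pin goes straight and level through both.
- bore1 (a point): Bore of the bar, 51 mm wide (the middle): centre of its floor, 50 mm above the bench. Turns with the disc; its x is the pin's way in. On its -x (front) and +x side stands a grey lug 10 mm thick, outer face 36 mm from the centre, top 98 mm above the bench, with a window 17 mm wide, 16 high, centred 82 mm above the bench; the pin goes straight and level through both.
- bore2 (a point): Bore of the bar, 51 mm wide (the end at the indexer's +y): centre of its floor, 50 mm above the bench. Turns with the disc; its x is the pin's way in. On its -x (front) and +x side stands a grey lug 10 mm thick, outer face 36 mm from the centre, top 98 mm above the bench, with a window 17 mm wide, 16 high, centred 82 mm above the bench; the pin goes straight and level through both.
- bushing0: Loose brass bushing in bore0 (None if that bore is empty), 48 mm across, 50 high, upright; on top a grip bar 40 mm long (along x), 22 wide, 30 high. Origin: centre of its underside, on the bore's floor. A cross-hole 16 mm wide, 16 high runs through along x, parallel to the bar, 32 mm above the underside. Starts 0.6 rad or more out of line; spins freely; either way round will do.
- bushing0_hole (a point): Centre of the cross-hole of bushing0 (None if absent).
- bushing1: Loose brass bushing in bore1 (None if that bore is empty), 48 mm across, 50 high, upright; on top a grip bar 40 mm long (along x), 22 wide, 30 high. Origin: centre of its underside, on the bore's floor. A cross-hole 16 mm wide, 16 high runs through along x, parallel to the bar, 32 mm above the underside. Starts 0.6 rad or more out of line; spins freely; either way round will do.
- bushing1_hole (a point): Centre of the cross-hole of bushing1 (None if absent).
- bushing2: Loose brass bushing in bore2 (None if that bore is empty), 48 mm across, 50 high, upright; on top a grip bar 40 mm long (along x), 22 wide, 30 high. Origin: centre of its underside, on the bore's floor. A cross-hole 16 mm wide, 16 high runs through along x, parallel to the bar, 32 mm above the underside. Starts 0.6 rad or more out of line; spins freely; either way round will do.
- bushing2_hole (a point): Centre of the cross-hole of bushing2 (None if absent).
- pin0: Steel cross pin, three alike, 0.4 kg: steel block 40 (x) x 36 (y) x 50 mm high standing on the bench (origin: centre of its underside); a level shaft 13 mm thick reaches 90 mm out of its +x face, axis 20 mm above the underside, last 16 mm tapered to 6 mm. Grip the block across y from above. In place its underside is 62 mm above the bench; let go, it droops up to 3 degrees.
- pin0_mid (a point): Point on the shaft's axis of pin0, 36 mm out from the block's face (56 mm from the origin along x): lies at the centre of the cross-hole when the block is right up against the front lug.
- pin1: Steel cross pin, three alike, 0.4 kg: steel block 40 (x) x 36 (y) x 50 mm high standing on the bench (origin: centre of its underside); a level shaft 13 mm thick reaches 90 mm out of its +x face, axis 20 mm above the underside, last 16 mm tapered to 6 mm. Grip the block across y from above. In place its underside is 62 mm above the bench; let go, it droops up to 3 degrees.
- pin1_mid (a point): Point on the shaft's axis of pin1, 36 mm out from the block's face (56 mm from the origin along x): lies at the centre of the cross-hole when the block is right up against the front lug.
- pin2: Steel cross pin, three alike, 0.4 kg: steel block 40 (x) x 36 (y) x 50 mm high standing on the bench (origin: centre of its underside); a level shaft 13 mm thick reaches 90 mm out of its +x face, axis 20 mm above the underside, last 16 mm tapered to 6 mm. Grip the block across y from above. In place its underside is 62 mm above the bench; let go, it droops up to 3 degrees.
- pin2_mid (a point): Point on the shaft's axis of pin2, 36 mm out from the block's face (56 mm from the origin along x): lies at the centre of the cross-hole when the block is right up against the front lug.
- bonnet: Bystander: loose domed brass valve bonnet, 110 mm wide, 105 mm high, on the bench; origin at the centre of its underside.
- flange: Bystander: loose brass ring lying flat, 110 mm wide, 16 mm high, on the bench; origin at the centre of its underside.
- valve: Bystander: loose brass valve body, 135 mm long, 120 mm high, on the bench; origin at the centre of its underside.
Mind the look-alikes: they are no part of the job. What is shaped like the bushing1 but blue, pink or turquoise is not meant.

How it is judged (in metres and radians):
On the way, in this order (a step that is already met when the one before it is completed fails the run):
1. every bushing present is in its bore, lined up, with a pin home through it, the table still at its loading stop (((distance between pin0_mid and bushing0_hole below 0.01 m and angle between the x axis of pin0 and the x axis of bushing0, either way round below 0.12 rad) or (distance between pin1_mid and bushing0_hole below 0.01 m and angle between the x axis of pin1 and the x axis of bushing0, either way round below 0.12 rad) or (distance between pin2_mid and bushing0_hole below 0.01 m and angle between the x axis of pin2 and the x axis of bushing0, either way round below 0.12 rad)) and distance between bushing0 and bore0 below 0.007 m and angle between the x axis of bushing0 and the x axis of bore0, either way round below 0.14 rad and ((distance between pin0_mid and bushing1_hole below 0.01 m and angle between the x axis of pin0 and the x axis of bushing1, either way round below 0.12 rad) or (distance between pin1_mid and bushing1_hole below 0.01 m and angle between the x axis of pin1 and the x axis of bushing1, either way round below 0.12 rad) or (distance between pin2_mid and bushing1_hole below 0.01 m and angle between the x axis of pin2 and the x axis of bushing1, either way round below 0.12 rad)) and distance between bushing1 and bore1 below 0.007 m and angle between the x axis of bushing1 and the x axis of bore1, either way round below 0.14 rad and ((distance between pin0_mid and bushing2_hole below 0.01 m and angle between the x axis of pin0 and the x axis of bushing2, either way round below 0.12 rad) or (distance between pin1_mid and bushing2_hole below 0.01 m and angle between the x axis of pin1 and the x axis of bushing2, either way round below 0.12 rad) or (distance between pin2_mid and bushing2_hole below 0.01 m and angle between the x axis of pin2 and the x axis of bushing2, either way round below 0.12 rad)) and distance between bushing2 and bore2 below 0.007 m and angle between the x axis of bushing2 and the x axis of bore2, either way round below 0.14 rad and value of joint platter below 0.12 rad), for 0.2 s.
2. the table is turned to the second stop (value of joint platter above 1.5 rad), for 0.2 s.
At the end, for the whole second after the job is handed in: Every bushing present stands in its bore (within 7 mm), its cross-hole in line with the lug windows (within 8 degrees), a pin through it along the hole (within 7 degrees) and home within 10 mm; the table is within 4 degrees of the second stop; everything at rest (((distance between pin0_mid and bushing0_hole below 0.01 m and angle between the x axis of pin0 and the x axis of bushing0, either way round below 0.12 rad) or (distance between pin1_mid and bushing0_hole below 0.01 m and angle between the x axis of pin1 and the x axis of bushing0, either way round below 0.12 rad) or (distance between pin2_mid and bushing0_hole below 0.01 m and angle between the x axis of pin2 and the x axis of bushing0, either way round below 0.12 rad)) and distance between bushing0 and bore0 below 0.007 m and angle between the x axis of bushing0 and the x axis of bore0, either way round below 0.14 rad and ((distance between pin0_mid and bushing1_hole below 0.01 m and angle between the x axis of pin0 and the x axis of bushing1, either way round below 0.12 rad) or (distance between pin1_mid and bushing1_hole below 0.01 m and angle between the x axis of pin1 and the x axis of bushing1, either way round below 0.12 rad) or (distance between pin2_mid and bushing1_hole below 0.01 m and angle between the x axis of pin2 and the x axis of bushing1, either way round below 0.12 rad)) and distance between bushing1 and bore1 below 0.007 m and angle between the x axis of bushing1 and the x axis of bore1, either way round below 0.14 rad and ((distance between pin0_mid and bushing2_hole below 0.01 m and angle between the x axis of pin0 and the x axis of bushing2, either way round below 0.12 rad) or (distance between pin1_mid and bushing2_hole below 0.01 m and angle between the x axis of pin1 and the x axis of bushing2, either way round below 0.12 rad) or (distance between pin2_mid and bushing2_hole below 0.01 m and angle between the x axis of pin2 and the x axis of bushing2, either way round below 0.12 rad)) and distance between bushing2 and bore2 below 0.007 m and angle between the x axis of bushing2 and the x axis of bore2, either way round below 0.14 rad and value of joint platter above 1.5 rad and velocity of joint platter below 0.03 rad/s and linear speed of each of bushing0, bushing1, bushing2, pin0, pin1, pin2 below 0.03 m/s); the robot touches nothing.
It fails at once if a bystander is shifted by more than 40 mm (distance of any of bonnet, flange, valve from where it was at the start of the episode above 0.04 m).
Of bushing0, bushing1, bushing2 only 2 to 3 are there at a start; the rules pass over those that are not, and their reading is None.
At some moment in a run one of pin0, pin1, pin2 may be knocked a few centimetres aside while the robot is not near it.
It also fails if it takes over 210 s, if anything falls off the work surface, if the arm or the gripper's body presses on something with over 40 N, if the wrist force passes 120 N, or if a joint passes its speed limit or range.

ROBOT

A 6-joint arm with a two-finger parallel gripper is mounted at the origin on the work surface. World frame = base frame: x ahead of the robot, y to its left, z up, the work surface at z = 0. Lengths are in mm, angles in rad, forces in N, time in s.
With the tool pointing down it reaches from about 350 to 925 mm from the base axis. Payload 6.4 kg.
Tool frame: the origin (TCP) lies at the very end of the fingers, on their centre line; the grasp point (between the pads) lies 19 mm behind it; z points along the fingers, y is the line along which they close (so a half turn about z gives the same grasp; the last joint's range is limited). The gripper opens to 94 mm and grips with 3 to 60 N. Pads are 16 mm wide; open, the fingers measure 119 mm over their backs; the gripper's body (75 mm by 177 mm) begins 78 mm behind the grasp point.
Start: joints at [-1.509, 0.245, 1.558, -0, 1.339, -0.174], TCP at [151.858, -632.023, 205.455] pointing down, gripper open.
Joint ranges: [-3.13, 3.13], [-1.02, 2.26], [0.13, 2.54], [-0.95, 4.09], [0.21, 2.88], [-2.74, 2.74]. Speed limits (rad/s): [2.57, 2.57, 3.14, 3.14, 3.14, 3.14].

INTERFACE

Orientations are given as a unit quaternion [w, x, y, z].
In Python, from bench import r gives the robot as it stands.
- The arm moves only by the tool servo_tool, never from a script. Its argument "motion" is a list of rows, each a list of 7 numbers: the shift along the tool's x, y, z in units of 30 mm (1.0 is 30 mm), then the turn, a rotation vector about the tool's x, y, z in units of 5 degrees (1.0 is 5 degrees), then the finger opening in mm, from 0 to 94. A call has 1 to 10 rows; each row is the pose to reach, as a shift and turn from the pose commanded when the call began, along the tool's axes at that moment; what a row does not reach only later rows make up. A row lasts 1/10 s, in which the tool goes at most 50 mm and 8.59 degrees, less where a joint would pass 70% of its speed; a pose out of reach is approached as far as the arm can. A call with a gripper value outside its range is refused whole. The fingers move at their own pace and stop on an object; the grip force is fixed at half the most. Time passes only in rows, so rows that repeat a pose let the fingers close. It gives the time, the measured TCP pose, the force, the opening and the grip force at its end, in the units of the state.
- r.get_obs(): the state, without advancing time (a new reading comes with each control period).
- r.read_camera(name): name is "side" or "top" or "wrist"; returns the picture (420x560x3 uint8, blue, green, red); there is no depth.
- r.get_calibration(name): a dict with "vertical_fov" (degrees; the focal length in pixels is half the picture's height over the tangent of half this angle, whatever the lens; pixels are square), "cx", "cy" (the principal point, pixels), "dist_coeffs" ([k1, k2, p1, p2, k3] as OpenCV has them; the pictures are not rectified), "R" (3x3) and "t" (3): a world point X has camera coordinates R X + t; the wrist camera has in their place "tool_from_camera" (4x4, takes a point from camera to tool coordinates, whose origin is the TCP and whose axes are the flange's). Camera axes: x right, y down, z forward; pixel columns grow to the right and rows downward; lengths in mm; the calibration is good to about 2 mm. A picture is of the moment at which its call begins: read the wrist's pose just before it. get_calibration takes no time and is no camera call.
- r.close_job(): hands the job in; it is judged then, once.
The state is a dict: "time": time; "q": joint angles; "qvel": joint speeds; "tau": joint torques, N m; "ee_pos": TCP position; "eef_rot": TCP orientation; "force": force on the tool from outside, world axes, zero at the start; "moment": the same for the moment, N m; "gripper_width": finger opening in mm; "gripper_force": force on a finger pad.
Only numpy, scipy, OpenCV 4.12 (cv2) and the standard library are available. Lean on these libraries where they do the work, as an engineer would, in place of code of your own. Each camera call takes 0.05 s, during which the arm holds its last target. There are 200 camera calls.

## Working session

There is one attempt and no reset: what is moved stays moved. The work goes in short steps, Python scripts to look and compute and a tool call to move; the robot and the scene stay as the last step left them, time stands still between calls to the robot, and variables do not carry over. Pictures are saved under pics/ and viewed, at most 14 in all, crops included, and the job is handed in when it is done.

Besides the shell and the picture viewer there is one more tool, called after "Emit:" as a command line: name --pt "numbers of a row" for each row, then --argument value for the rest. servo_tool: Moves the arm, as the interface text tells. Its arguments: {"type":"object","properties":{"motion":{"type":"array"}},"required":["motion"]}

```bash
mkdir -p pics; ls; python3 - <<'E'
from bench import r
import cv2, numpy as np
o=r.get_obs(); print({k:np.round(v,3).tolist() for k,v in o.items()})
for n in ("top","side","wrist"):
    cv2.imwrite(f"pics/{n}0.png",r.read_camera(n))
    c=r.get_calibration(n); print(n,{k:np.round(v,3).tolist() for k,v in c.items()})
E
```

```text
pics
{'time': 0.0, 'q': [-1.509, 0.246, 1.559, -0.0, 1.339, -0.174], 'qvel': [-0.003, -0.001, -0.001, -0.001, 0.001, 0.001], 'tau': [0.003, -41.583, -31.46, 0.069, 0.033, -0.0], 'ee_pos': [151.823, -631.432, 204.394], 'eef_rot': [-0.001, 0.993, 0.118, 0.0], 'force': [0.24, -0.078, -0.575], 'moment': [0.004, 0.009, -0.001], 'gripper_force': 0.0, 'gripper_width': 93.964}
top {'vertical_fov': 48.316, 'cx': 279.478, 'cy': 208.966, 'dist_coeffs': [0.006, 0.0, 0.0, 0.0, 0.0], 'R': [[0.015, -1.0, 0.001], [-0.994, -0.015, -0.104], [0.104, 0.001, -0.995]], 't': [-38.745, 599.476, 1244.446]}
side {'vertical_fov': 46.97, 'cx': 280.213, 'cy': 209.74, 'dist_coeffs': [-0.001, 0.0, 0.0, 0.0, 0.0], 'R': [[-0.774, -0.634, 0.002], [-0.472, 0.575, -0.669], [0.423, -0.518, -0.743]], 't': [415.176, 366.281, 1130.75]}
wrist {'vertical_fov': 64.505, 'cx': 278.062, 'cy': 217.249, 'dist_coeffs': [-0.067, 0.0, 0.0, 0.0, 0.0], 'tool_from_camera': [[-0.0, -0.965, -0.264, 76.968], [1.0, 0.0, -0.001, -0.184], [0.001, -0.264, 0.965, -179.581], [0.0, 0.0, 0.0, 1.0]]}
```

View pics/top0.png

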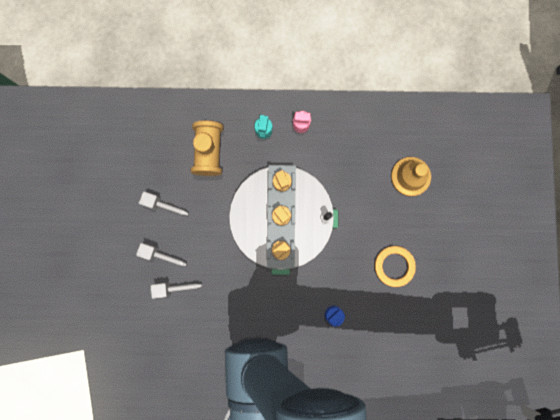

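View pics/side0.png

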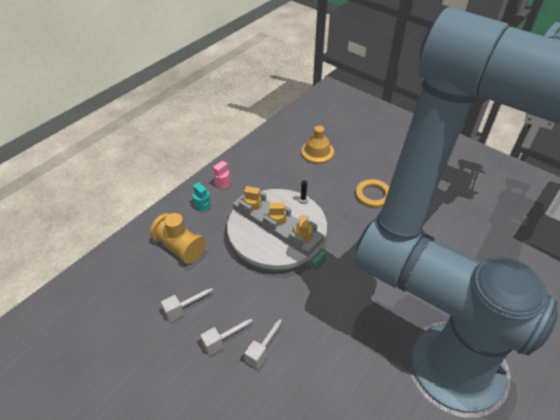

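The top view shows three bushings at about (282,181), (281,215) and (281,249). The handle is at (327,215), and the pin blocks are at (149,200), (146,250) and (159,290), with shafts pointing right. The side view agrees. All three bores are occupied, and the pink, turquoise and blue parts are decoys.

```bash
cat > h.py <<'E'
from bench import r
import cv2, numpy as np
from scipy.spatial.transform import Rotation as Ro
def Rt(o): return Ro.from_quat(np.roll(o["eef_rot"],-1)).as_matrix()
def cam(n,o=None):
    c=r.get_calibration(n); f=210/np.tan(np.radians(c["vertical_fov"])/2)
    K=np.array([[f,0,c["cx"]],[0,f,c["cy"]],[0,0,1]])
    if n=="wrist":
        T=np.array(c["tool_from_camera"]); W=Rt(o)
        R=W@T[:3,:3]; C=np.array(o["ee_pos"])+W@T[:3,3]
    else:
        R=np.array(c["R"]).T; C=-R@np.array(c["t"])
    return K,np.array(c["dist_coeffs"]),R,C
def snap(n):
    o=r.get_obs(); im=r.read_camera(n); return im,cam(n,o)
def ray(cm,uv,z):
    K,d,R,C=cm
    p=cv2.undistortPoints(np.float64(uv).reshape(-1,1,2),K,d).reshape(-1,2)
    v=np.c_[p,np.ones(len(p))]@R.T
    return C+v*((z-C[2])/v[:,2])[:,None]
def proj(cm,X):
    K,d,R,C=cm
    Xc=(np.float64(X).reshape(-1,3)-C)@R
    return cv2.projectPoints(Xc,np.zeros(3),np.zeros(3),K,d)[0].reshape(-1,2)
def go(xyz,yaw,xyz0=None,yaw0=None):
    """units of the move to TCP xyz with tool x heading yaw (deg), pointing down"""
    o=r.get_obs(); W=Rt(o); p=np.array(o["ee_pos"])
    if xyz0 is not None:
        p=np.array(xyz0); W=down(yaw0)
    D=down(yaw)
    s=W.T@(np.array(xyz)-p)/30; t=Ro.from_matrix(W.T@D).as_rotvec(degrees=True)/5
    print("shift",s.round(3),"turn",t.round(2))
def down(yaw):
    a=np.radians(yaw); x=np.array([np.cos(a),np.sin(a),0]); z=np.array([0,0,-1.]); return np.c_[x,np.cross(z,x),z]
E
python3 - <<'E'
from h import *
c=cam("top")
print("bars",ray(c,[[282,181],[281,215],[281,249]],130).round())
print("handle",ray(c,[[327,215]],125).round(), "disc c", ray(c,[[281.5,217]],50).round())
print("blocks",ray(c,[[149,200],[146,250],[159,290]],50).round())
print("tips",ray(c,[[187,214],[186,264],[201,286]],20).round())
print("by",ray(c,[[207,148],[303,121],[264,127],[412,175],[396,266],[335,316]],30).round())
go([500,120,330],0)
E
```

```text
bars [[661. -35. 130.]
 [574. -34. 130.]
 [489. -35. 130.]]
handle [[ 577. -150.  125.]] disc c [[576. -36.  50.]]
blocks [[617. 321.  50.]
 [483. 323.  50.]
 [379. 284.  50.]]
tips [[584. 224.  20.]
 [447. 222.  20.]
 [389. 179.  20.]]
by [[ 767.  173.   30.]
 [ 847.  -92.   30.]
 [ 828.   16.   30.]
 [ 699. -393.   30.]
 [ 450. -346.   30.]
 [ 316. -182.   30.]]
shift [ 17.138 -21.655  -4.144] turn [-0.02 -0.    2.7 ]
```

Emit:
servo_tool --pt "8 -10 -4 0 0 0 94" --pt "8 -10 -4 0 0 0 94" --pt "8 -10 -4 0 0 0 94" --pt "8 -10 -4 0 0 0 94" --pt "8 -10 -4 0 0 0 94" --pt "8 -10 -4 0 0 0 94" --pt "8 -10 -4 0 0 0 94" --pt "8 -10 -4 0 0 0 94" --pt "8 -10 -4 0 0 0 94" --pt "8 -10 -4 0 0 0 94"

```text
time: 1.15
ee_pos: [315.5, -283.7, 325.8]
eef_rot: [0.001, 0.993, 0.119, 0.0]
force: [0.9, 0.3, 1.0]
gripper_width: 94.2
gripper_force: 0.0
```

```bash
python3 - <<'E'
from h import *
go([520,110,320],90)
E
```

```text
shift [  9.718 -11.145   0.179] turn [ 2.000e-02  1.000e-02 -1.527e+01]
```

Emit:
servo_tool --pt "9.7 -11.1 0.2 0 0 -15.3 94" --pt "9.7 -11.1 0.2 0 0 -15.3 94" --pt "9.7 -11.1 0.2 0 0 -15.3 94" --pt "9.7 -11.1 0.2 0 0 -15.3 94" --pt "9.7 -11.1 0.2 0 0 -15.3 94" --pt "9.7 -11.1 0.2 0 0 -15.3 94" --pt "9.7 -11.1 0.2 0 0 -15.3 94" --pt "9.7 -11.1 0.2 0 0 -15.3 94" --pt "9.7 -11.1 0.2 0 0 -15.3 94" --pt "9.7 -11.1 0.2 0 0 -15.3 94"

```text
time: 2.15
ee_pos: [521.4, 109.5, 317.1]
eef_rot: [-0.002, 0.705, 0.709, -0.001]
force: [-0.7, -1.4, 0.0]
gripper_width: 93.9
gripper_force: 0.0
```

Emit:
servo_tool --pt "0 0 0 0 0 0 94" --pt "0 0 0 0 0 0 94" --pt "0 0 0 0 0 0 94"

```text
time: 2.45
ee_pos: [520.2, 105.9, 319.3]
eef_rot: [0.0, 0.708, 0.706, -0.0]
force: [-0.2, -0.6, 0.1]
gripper_width: 93.9
gripper_force: 0.0
```

```bash
python3 - <<'E'
from h import *
go([520,110,320],90)
im,c=snap("wrist"); cv2.imwrite("pics/w1.png",im)
E
```

```text
shift [ 0.138 -0.006 -0.022] turn [-0.    0.   -0.03]
```

View pics/w1.png

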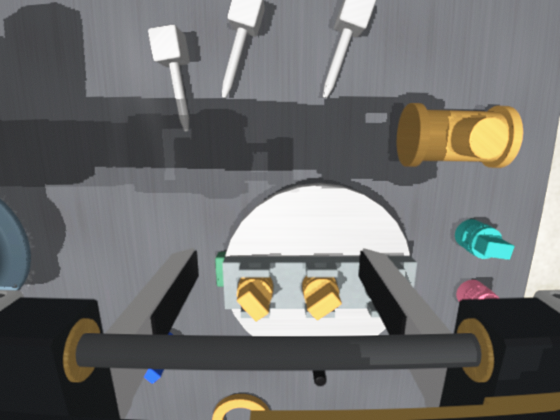

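The wrist view shows the pins at the top, with blocks at (165,43), (245,10) and (355,10), and the table at (320,280). The fingers hide the lower half, so I'll look again with the table on the camera side.

Emit:
servo_tool --pt "-7.9 1.9 3 0 0 0 94" --pt "-7.9 1.9 3 0 0 0 94" --pt "-7.9 1.9 3 0 0 0 94" --pt "-7.9 1.9 3 0 0 0 94" --pt "-7.9 1.9 3 0 0 0 94" --pt "-7.9 1.9 3 0 0 0 94" --pt "-7.9 1.9 3 0 0 0 94" --pt "-7.9 1.9 3 0 0 0 94" --pt "-7.9 1.9 3 0 0 0 94" --pt "-7.9 1.9 3 0 0 0 94"

```text
time: 3.5
ee_pos: [577.6, -128.3, 230.5]
eef_rot: [0.001, 0.706, 0.708, 0.0]
force: [0.3, -0.6, -0.2]
gripper_width: 93.9
gripper_force: 0.0
```

```bash
python3 - <<'E'
from h import *
print(r.get_obs()["ee_pos"])
im,c=snap("wrist"); cv2.imwrite("pics/w2.png",im)
print(proj(c,[[661,-35,130],[576,-36,50],[577,-150,125]]).round())
E
```

```text
[ 577.58766902 -128.26318246  230.5198766 ]
[[381. 107.]
 [276. 112.]
 [277. 240.]]
```

View pics/w2.png

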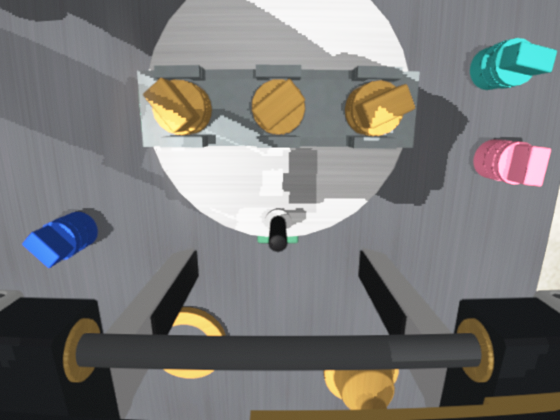

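This view shows the grip bars at about (172,92), (278,103) and (388,103), the indexer bar spanning columns 140–418, and the handle top at (278,242). I'll enlarge it for the corners.

```bash
python3 - <<'E'
import cv2
im=cv2.imread("pics/w2.png")[55:165,130:430]
cv2.imwrite("pics/w2c.png",cv2.resize(im,None,fx=2.6,fy=2.6,interpolation=cv2.INTER_CUBIC))
E
```

```text
(no output)
```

View pics/w2c.png

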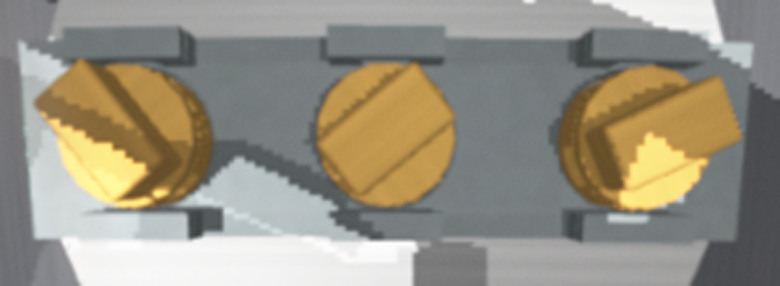

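```bash
python3 - <<'E'
from h import *
o=r.get_obs(); c=cam("wrist",o)
S=lambda P:np.array(P)/2.6+[130,55]-0.5+0.5/2.6
bars=[[(34,104),(81,58),(165,160),(120,202)],[(317,143),(418,62),(455,122),(358,195)],[(605,128),(720,76),(742,132),(625,188)]]
for b in bars:
    P=ray(c,S(b),130)[:,:2]; rc=cv2.minAreaRect(np.float32(P))
    e=[P[1]-P[0],P[2]-P[3]] if np.linalg.norm(P[1]-P[0])>np.linalg.norm(P[2]-P[1]) else [P[2]-P[1],P[3]-P[0]]
    print("bar",P.mean(0).round(1),[round(np.degrees(np.arctan2(v[1],v[0]))%180,1) for v in e],np.round(rc[1],1))
B=ray(c,S([(18,40),(752,42),(738,240),(35,240)]),74)
print("grey",B.round(1).tolist(),B.mean(0).round(1))
print("handle",ray(c,[[278,242]],125).round(1))
# lug outer top edges z=98: front (65..180,28),(328..445,27),(595..705,29)
L=ray(c,S([(65,28),(180,28),(328,27),(445,27),(595,29),(705,29)]),98); print(L.round(1).tolist())
# disc outline fit z=50
im=cv2.imread("pics/w2.png")
E
```

```text
bar [488.8 -33.9] [np.float64(128.5), np.float64(129.8)] [20.7 39.3]
bar [578.  -34.2] [np.float64(37.5), np.float64(36.3)] [39.2 21. ]
bar [667.2 -33.5] [np.float64(24.7), np.float64(26.1)] [40.1 19.5]
grey [[442.5, 2.6, 74.0], [712.5, 2.4, 74.0], [713.8, -69.8, 74.0], [442.6, -70.2, 74.0]] [577.8 -33.8  74. ]
handle [[ 577.8 -152.4  125. ]]
[[468.8, 2.2, 98.0], [508.2, 1.5, 98.0], [558.2, 1.5, 98.0], [597.6, 1.6, 98.0], [648.4, 1.5, 98.0], [686.1, 2.3, 98.0]]
```

Emit:
servo_tool --pt "3.13 0 2 0 0 10.6 70" --pt "3.13 0 2 0 0 10.6 70" --pt "3.13 0 2 0 0 10.6 70" --pt "3.13 0 2 0 0 10.6 70" --pt "3.13 0 2 0 0 10.6 60" --pt "3.13 0 2 0 0 10.6 60" --pt "3.13 0 2 0 0 10.6 60" --pt "3.13 0 3 0 0 10.6 60" --pt "3.13 0 3.3 0 0 10.6 60" --pt "3.13 0 3.3 0 0 10.6 60"

```text
time: 4.55
ee_pos: [575.9, -35.0, 128.7]
eef_rot: [-0.001, 0.948, 0.318, -0.002]
force: [0.1, -0.1, -0.3]
gripper_width: 59.7
gripper_force: 0.0
```

```bash
python3 - <<'E'
from h import *
print(np.round(r.get_obs()["ee_pos"],1))
go([578,-34,104.5],37)
E
```

```text
[575.9 -35.  128.7]
shift [0.079 0.019 0.807] turn [-0.04  0.03  0.02]
```

Emit:
servo_tool --pt "0.05 0 0.7 0 0 0 60" --pt "0.05 0 0.75 0 0 0 60" --pt "0.05 0 0.75 0 0 0 60" --pt "0.05 0 0.75 0 0 0 5" --pt "0.05 0 0.75 0 0 0 5" --pt "0.05 0 0.75 0 0 0 5" --pt "0.05 0 0.75 0 0 0 5" --pt "0.05 0 0.75 0 0 0 5" --pt "0.05 0 0.75 0 0 0 5" --pt "0.05 0 0.75 0 0 0 5"

```text
time: 5.55
ee_pos: [578.5, -34.5, 108.0]
eef_rot: [-0.0, 0.948, 0.317, 0.0]
force: [-0.3, 0.6, 1.5]
gripper_width: 21.9
gripper_force: 29.8
```

Emit:
servo_tool --pt "0 0 0 0 0 -1.6 5" --pt "0 0 0 0 0 -3.1 5" --pt "0 0 0 0 0 -4.6 5" --pt "0 0 0 0 0 -6.1 5" --pt "0 0 0 0 0 -7.6 5" --pt "0 0 0 0 0 -9.1 5" --pt "0 0 0 0 0 -10.6 5" --pt "0 0 0 0 0 -10.6 5" --pt "0 0 0 0 0 -10.6 5" --pt "0 0 0 0 0 -10.6 5"

```text
time: 6.55
ee_pos: [578.4, -34.8, 108.1]
eef_rot: [0.0, 0.708, 0.707, -0.0]
force: [-1.1, -0.2, 1.4]
gripper_width: 21.9
gripper_force: 29.8
```

Emit:
servo_tool --pt "0 0 0 0 0 0 60" --pt "0 0 0 0 0 0 60" --pt "0 0 0 0 0 0 60" --pt "0 0 0 0 0 0 60" --pt "0 0 -1 0 0 0 60" --pt "0 0 -2 0 0 0 60" --pt "0 0 -2 0 0 0 60"

```text
time: 7.25
ee_pos: [581.5, -35.3, 172.8]
eef_rot: [0.004, 0.707, 0.707, 0.002]
force: [0.2, 0.3, 0.8]
gripper_width: 60.1
gripper_force: 0.0
```

```bash
python3 - <<'E'
from h import *
print(np.round(r.get_obs()["ee_pos"],1))
go([668,-34,160],25.4)
go([668,-34,106],25.4)
E
```

```text
[581.5 -35.3 172.8]
shift [0.045 2.881 0.451] turn [ 0.1  -0.03 12.92]
shift [0.049 2.865 2.251] turn [ 0.1  -0.03 12.92]
```

Emit:
servo_tool --pt "0 3 0 0 0 12.9 60" --pt "0 3 0 0 0 12.9 60" --pt "0 3 0 0 0 12.9 60" --pt "0 3 0 0 0 12.9 60" --pt "0 3 0 0 0 12.9 60" --pt "0 3 0 0 0 12.9 60" --pt "0 3 0 0 0 12.9 60" --pt "0 3 0.7 0 0 12.9 60" --pt "0 3 1.4 0 0 12.9 60" --pt "0 3 1.4 0 0 12.9 60"

```text
time: 8.25
ee_pos: [665.6, -34.0, 121.1]
eef_rot: [-0.002, 0.975, 0.221, -0.004]
force: [-0.7, -0.8, -0.0]
gripper_width: 60.1
gripper_force: 0.0
```

Emit:
servo_tool --pt "0 0 0.7 0 0 0 60" --pt "0 0 0.7 0 0 0 60" --pt "0 0 0.7 0 0 0 60" --pt "0 0 0.7 0 0 0 5" --pt "0 0 0.7 0 0 0 5" --pt "0 0 0.7 0 0 0 5" --pt "0 0 0.7 0 0 0 5" --pt "0 0 0.7 0 0 0 5" --pt "0 0 0.7 0 0 0 5" --pt "0 0 0.7 0 0 0 5"

```text
time: 9.25
ee_pos: [668.5, -34.5, 105.1]
eef_rot: [-0.0, 0.975, 0.221, 0.0]
force: [0.7, 0.2, 1.3]
gripper_width: 21.9
gripper_force: 30.0
```

Emit:
servo_tool --pt "0 0 0 0 0 -1.6 5" --pt "0 0 0 0 0 -3.2 5" --pt "0 0 0 0 0 -4.8 5" --pt "0 0 0 0 0 -6.4 5" --pt "0 0 0 0 0 -8 5" --pt "0 0 0 0 0 -9.6 5" --pt "0 0 0 0 0 -11.2 5" --pt "0 0 0 0 0 -12.9 5" --pt "0 0 0 0 0 -12.9 5" --pt "0 0 0 0 0 -12.9 5"

```text
time: 10.25
ee_pos: [668.3, -34.7, 105.1]
eef_rot: [-0.0, 0.708, 0.706, -0.0]
force: [-1.9, -0.6, 2.0]
gripper_width: 21.9
gripper_force: 30.0
```

Emit:
servo_tool --pt "0 0 0 0 0 0 60" --pt "0 0 0 0 0 0 60" --pt "0 0 0 0 0 0 60" --pt "0 0 0 0 0 0 60" --pt "0 0 -1 0 0 0 60" --pt "0 0 -2 0 0 0 60" --pt "0 0 -2 0 0 0 60" --pt "0 0 -2 0 0 0 60"

```text
time: 11.05
ee_pos: [668.9, -34.7, 165.4]
eef_rot: [0.001, 0.707, 0.707, 0.0]
force: [-0.3, -0.1, -0.5]
gripper_width: 60.2
gripper_force: 0.0
```

Emit:
servo_tool --pt "0 -6 0 0 0 -7.8 60" --pt "0 -6 0 0 0 -7.8 60" --pt "0 -6 0 0 0 -7.8 60" --pt "0 -6 0 0 0 -7.8 60" --pt "0 -6 0 0 0 -7.8 60" --pt "0 -6 0 0 0 -7.8 60" --pt "0 -6 0 0 0 -7.8 60" --pt "0 -6 0.7 0 0 -7.8 60" --pt "0 -6 1.4 0 0 -7.8 60" --pt "0 -6 1.4 0 0 -7.8 60"

```text
time: 12.05
ee_pos: [486.6, -34.0, 119.7]
eef_rot: [-0.003, 0.431, 0.902, -0.0]
force: [1.0, 0.7, -0.6]
gripper_width: 59.7
gripper_force: 0.0
```

Emit:
servo_tool --pt "0 0 0.5 0 0 0 60" --pt "0 0 0.55 0 0 0 60" --pt "0 0 0.55 0 0 0 60" --pt "0 0 0.55 0 0 0 5" --pt "0 0 0.55 0 0 0 5" --pt "0 0 0.55 0 0 0 5" --pt "0 0 0.55 0 0 0 5" --pt "0 0 0.55 0 0 0 5" --pt "0 0 0.55 0 0 0 5" --pt "0 0 0.55 0 0 0 5"

```text
time: 13.05
ee_pos: [488.5, -34.8, 106.6]
eef_rot: [0.0, 0.43, 0.903, -0.0]
force: [-0.9, -0.3, 1.3]
gripper_width: 21.8
gripper_force: 29.9
```

Emit:
servo_tool --pt "0 0 0 0 0 1.6 5" --pt "0 0 0 0 0 3.2 5" --pt "0 0 0 0 0 4.8 5" --pt "0 0 0 0 0 6.4 5" --pt "0 0 0 0 0 7.8 5" --pt "0 0 0 0 0 7.8 5" --pt "0 0 0 0 0 7.8 5" --pt "0 0 0 0 0 7.8 5"

```text
time: 13.85
ee_pos: [488.7, -34.5, 106.6]
eef_rot: [-0.0, 0.706, 0.708, 0.0]
force: [-0.3, 2.1, 1.2]
gripper_width: 21.7
gripper_force: 29.9
```

Emit:
servo_tool --pt "0 0 0 0 0 0 60" --pt "0 0 0 0 0 0 60" --pt "0 0 0 0 0 0 60" --pt "0 0 0 0 0 0 60" --pt "0 0 -1 0 0 0 60" --pt "0 0 -2 0 0 0 60" --pt "0 0 -3 0 0 0 70" --pt "0 0 -4 0 0 0 70" --pt "0 0 -5 0 0 0 70" --pt "0 0 -5 0 0 0 70"

```text
time: 14.85
ee_pos: [490.8, -35.4, 261.3]
eef_rot: [0.004, 0.707, 0.707, 0.002]
force: [0.1, 0.2, 0.3]
gripper_width: 70.1
gripper_force: 0.0
```

Emit:
servo_tool --pt "6 0 0 0 0 0 70" --pt "6 0 0 0 0 0 70" --pt "6 0 0 0 0 0 70" --pt "6 0 0 0 0 0 70" --pt "6 0 0 0 0 0 70" --pt "6 0 0 0 0 0 70" --pt "6 0 0 0 0 0 70" --pt "6 0 0 0 0 0 70"

```text
time: 15.65
ee_pos: [488.5, 144.1, 256.1]
eef_rot: [-0.0, 0.708, 0.706, -0.0]
force: [1.4, -0.4, 0.6]
gripper_width: 70.3
gripper_force: 0.0
```

```bash
python3 - <<'E'
from h import *
im,c=snap("wrist"); cv2.imwrite("pics/w3.png",im)
np.save("c3.npy",np.array([*r.get_obs()["ee_pos"],*r.get_obs()["eef_rot"]])); print(np.load("c3.npy").round(2))
hsv=cv2.cvtColor(im,cv2.COLOR_BGR2HSV); m=((hsv[...,2]>150)&(hsv[...,1]<40)).astype(np.uint8)*255
for k in cv2.findContours(m,0,2)[0]:
    if cv2.contourArea(k)>150: print(cv2.boundingRect(k),cv2.contourArea(k))
E
```

```text
[488.58 144.19 256.22  -0.     0.71   0.71  -0.  ]
(258, 369, 130, 40) 3069.0
(298, 312, 37, 24) 696.0
(241, 312, 55, 24) 652.5
(244, 225, 204, 77) 9555.5
(181, 86, 14, 32) 284.5
(357, 49, 33, 76) 629.0
(241, 47, 29, 69) 678.0
(157, 44, 38, 43) 1212.5
(378, 3, 43, 47) 1260.5
(249, 1, 43, 47) 1299.5
```

View pics/w3.png

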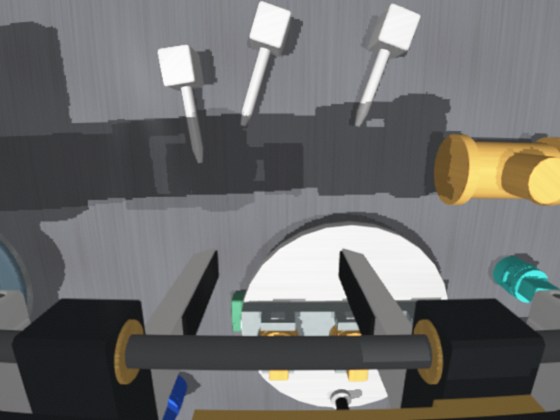

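The view shows pin blocks at (177,65), (270,25) and (399,27), with shaft tips at (199,160), (245,122) and (360,124).

```bash
cat >> h.py <<'E'
def pins(im,c,show=True):
    hsv=cv2.cvtColor(im,cv2.COLOR_BGR2HSV)
    m=((hsv[...,2]>205)&(hsv[...,1]<40)).astype(np.uint8); m[220:]=0
    m=cv2.morphologyEx(m,cv2.MORPH_OPEN,np.ones((17,17)))
    s=((hsv[...,2]>100)&(hsv[...,1]<50)).astype(np.uint8); s[220:]=0
    out=[]
    for k in cv2.findContours(m,0,1)[0]:
        if cv2.contourArea(k)<500: continue
        P=ray(c,k.reshape(-1,2),50)[:,:2]; rc=cv2.minAreaRect(np.float32(P)); b=np.array(rc[0])
        if b[0]<300 or b[1]<100: continue
        n,lab=cv2.connectedComponents(s)
        cy,cx=k.reshape(-1,2).mean(0)[::-1].astype(int)
        v,u=np.nonzero(lab==lab[cy,cx])
        Q=ray(c,np.c_[u,v],20)[:,:2]; d=np.linalg.norm(Q-b,axis=1)
        Q2=Q[(d>38)&(d<125)]
        if len(Q2)<30: print("noshaft",b,rc[1]); continue
        f=cv2.fitLine(np.float32(Q2),cv2.DIST_HUBER,0,.01,.01).ravel(); w=f[:2]
        w=w*np.sign(w@(Q2.mean(0)-b)); off=np.cross(w,f[2:]-b)
        print("block",b.round(1),"size",np.round(rc[1],1),"rectyaw",round((rc[2]+45)%90-45,1),"shaft yaw",round(np.degrees(np.arctan2(w[1],w[0])),1),"off",off.round(1),"reach",((Q2-b)@w).max().round(1))
E
python3 - <<'E'
from h import *
a=np.load("c3.npy"); c=cam("wrist",dict(ee_pos=a[:3],eef_rot=a[3:])); pins(cv2.imread("pics/w3.png"),c)
E
```

```text
block [377.1 288.4] size [36.2 34.3] rectyaw -1.1 shaft yaw -178.7 off -16.5 reach 124.9
block [618.4 327. ] size [33.  35.3] rectyaw 1.7 shaft yaw -176.2 off 24.0 reach 124.9
block [479.9 328. ] size [35.9 32.9] rectyaw -0.8 shaft yaw -1.6 off -26.6 reach 124.8
```

```bash
python3 - <<'E'
s=open("h.py").read(); i=s.index("def pins"); 
open("h.py","w").write(s[:i]+'''def pins(im,c,row=220):
    hsv=cv2.cvtColor(im,cv2.COLOR_BGR2HSV)
    def mask(t):
        m=((hsv[...,2]>t)&(hsv[...,1]<45)).astype(np.uint8); m[row:]=0; return m
    s=mask(140); v,u=np.nonzero(s); Q=ray(c,np.c_[u,v],20)[:,:2]
    m=cv2.morphologyEx(mask(205),cv2.MORPH_OPEN,cv2.getStructuringElement(cv2.MORPH_ELLIPSE,(13,13)))
    for k in cv2.findContours(m,0,1)[0]:
        if cv2.contourArea(k)<500: continue
        P=ray(c,k.reshape(-1,2),50)[:,:2]; rc=cv2.minAreaRect(np.float32(P)); b=np.array(rc[0])
        if b[1]<100: continue
        d=np.linalg.norm(Q-b,axis=1); Q2=Q[(d>40)&(d<118)&(Q[:,1]<b[1]-20)&(abs(Q[:,0]-b[0])<.6*(b[1]-Q[:,1]))]
        f=cv2.fitLine(np.float32(Q2),cv2.DIST_HUBER,0,.01,.01).ravel(); w=f[:2]
        w=w*np.sign(w@(Q2.mean(0)-b)); e=f[2:]-b; off=w[0]*e[1]-w[1]*e[0]
        print("block",b.round(1),"size",np.round(rc[1],1),"rectyaw",round((rc[2]+45)%90-45,1),"shaft yaw",round(np.degrees(np.arctan2(w[1],w[0])),1),"off",off.round(1),"reach",((Q2-b)@w).max().round(1),len(Q2))
''')
E
python3 - <<'E'
from h import *
a=np.load("c3.npy"); c=cam("wrist",dict(ee_pos=a[:3],eef_rot=a[3:])); pins(cv2.imread("pics/w3.png"),c)
E
```

```text
block [377.  287.9] size [34.4 38.4] rectyaw 7.4 shaft yaw 179.1 off 46.1 reach 30.6 294
block [618.3 327. ] size [37.9 34.4] rectyaw -18.2 shaft yaw -137.6 off 39.7 reach 94.8 1088
block [479.8 328. ] size [38.2 34.3] rectyaw -17.8 shaft yaw 172.4 off 75.4 reach 38.3 1092
```

Emit:
servo_tool --pt "6.1 4.33 4.5 0 0 3.6 70" --pt "6.1 4.33 4.5 0 0 3.6 70" --pt "6.1 4.33 4.5 0 0 3.6 70" --pt "6.1 4.33 4.5 0 0 3.6 70" --pt "6.1 4.33 4.5 0 0 3.6 70" --pt "6.1 4.33 4.5 0 0 3.6 70" --pt "6.1 4.33 4.5 0 0 3.6 70" --pt "6.1 4.33 4.5 0 0 3.6 70" --pt "6.1 4.33 4.5 0 0 3.6 70"

```text
time: 16.6
ee_pos: [619.0, 327.3, 123.8]
eef_rot: [0.001, 0.809, 0.587, 0.001]
force: [-0.5, -0.5, -0.1]
gripper_width: 69.8
gripper_force: 0.0
```

```bash
python3 - <<'E'
from h import *
print(np.round(r.get_obs()["ee_pos"],1))
go([618.3,327,18],71.8)
im,c=snap("wrist"); cv2.imwrite("pics/w4.png",im)
E
```

```text
[619.  327.3 123.8]
shift [-0.022 -0.029  3.526] turn [ 0.03 -0.02  0.03]
```

View pics/w4.png

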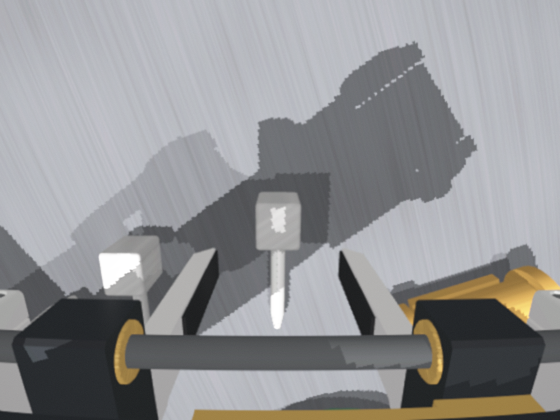

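The block is centred between the fingers at (278,218). I'll check its place along the pin axis by projecting the expected corners.

```bash
python3 - <<'E'
from h import *
o=r.get_obs(); c=cam("wrist",o); W=down(71.8)
b=np.array([618.3,327,0])
P=[b+W@np.array([sx*20,sy*18,0])+[0,0,z] for z in (50,0) for sx in (1,-1) for sy in (-1,1)]
print(proj(c,P).round(0).tolist(), proj(c,[b+W@np.array([-110,0,-20])]).round())
g=cv2.cvtColor(cv2.imread("pics/w4.png"),cv2.COLOR_BGR2GRAY)
print(g[185:260,268].tolist()); print(g[215,245:315].tolist()); print(g[310:345,277].tolist())
E
```

```text
[[254.0, 203.0], [300.0, 203.0], [255.0, 251.0], [299.0, 251.0], [258.0, 191.0], [297.0, 191.0], [258.0, 232.0], [296.0, 232.0]] [[277. 326.]]
[86, 85, 84, 85, 84, 87, 103, 131, 144, 146, 145, 146, 146, 145, 146, 146, 147, 148, 158, 165, 167, 169, 169, 169, 169, 168, 169, 170, 169, 170, 170, 171, 174, 176, 178, 180, 176, 174, 173, 173, 172, 174, 174, 176, 176, 177, 176, 175, 172, 172, 172, 171, 171, 171, 172, 172, 173, 173, 172, 170, 170, 170, 169, 165, 149, 115, 93, 94, 99, 97, 91, 91, 91, 96, 101]
[86, 86, 83, 83, 83, 83, 82, 85, 86, 92, 118, 150, 162, 166, 168, 170, 170, 169, 169, 169, 169, 170, 170, 170, 170, 173, 183, 209, 228, 230, 230, 229, 229, 229, 228, 227, 227, 227, 228, 225, 208, 182, 176, 176, 177, 178, 178, 177, 176, 173, 173, 172, 170, 167, 158, 133, 102, 86, 86, 85, 85, 83, 85, 84, 86, 87, 89, 87, 85, 84]
[255, 255, 255, 255, 255, 255, 255, 255, 255, 255, 255, 255, 255, 254, 254, 255, 255, 255, 246, 206, 187, 188, 189, 190, 187, 162, 99, 74, 75, 77, 79, 80, 82, 84, 85]
```

The prediction matches within about 1 mm, so I'll descend and grip.

Emit:
servo_tool --pt "0 0 1.5 0 0 0 70" --pt "0 0 3 0 0 0 70" --pt "0 0 3.4 0 0 0 70" --pt "0 0 3.4 0 0 0 70" --pt "0 0 3.4 0 0 0 20" --pt "0 0 3.4 0 0 0 20" --pt "0 0 3.4 0 0 0 20" --pt "0 0 3.4 0 0 0 20" --pt "0 0 3.4 0 0 0 20" --pt "0 0 3.4 0 0 0 20"

```text
time: 17.65
ee_pos: [619.2, 328.6, 20.5]
eef_rot: [0.0, 0.809, 0.588, 0.001]
force: [0.8, -0.4, 4.8]
gripper_width: 36.4
gripper_force: 30.0
```

```bash
python3 - <<'E'
from h import *
a=([619.2,328.6,20.5],72)
go([645,210,84],90,*a); go([668,138,84],90,*a)
E
```

```text
shift [-3.494  2.04  -2.117] turn [ 0.   0.  -3.6]
shift [-5.54   3.51  -2.117] turn [ 0.   0.  -3.6]
```

Emit:
servo_tool --pt "0 0 -1.2 0 0 0 20" --pt "0 0 -2.12 0 0 0 20" --pt "-1.2 0.7 -2.12 0 0 -1.2 20" --pt "-2.4 1.4 -2.12 0 0 -2.4 20" --pt "-3.5 2 -2.12 0 0 -3.6 20" --pt "-4.5 2.75 -2.12 0 0 -3.6 20" --pt "-5.54 3.51 -2.12 0 0 -3.6 20" --pt "-5.54 3.51 -2.12 0 0 -3.6 20" --pt "-5.54 3.51 -2.12 0 0 -3.6 20" --pt "-5.54 3.51 -2.12 0 0 -3.6 20"

```text
time: 18.65
ee_pos: [665.9, 138.6, 81.8]
eef_rot: [-0.001, 0.707, 0.707, -0.001]
force: [0.4, -0.2, -4.6]
gripper_width: 36.0
gripper_force: 30.0
```

```bash
python3 - <<'E'
from h import *
go([668,138,82.5],90)
im,c=snap("side"); u=proj(c,[[650,20,90]])[0].astype(int); print(u)
w,c2=snap("wrist")
a=cv2.resize(im[u[1]-75:u[1]+75,u[0]-100:u[0]+100],None,fx=3,fy=3,interpolation=cv2.INTER_CUBIC); cv2.imwrite("pics/s1.png",a)
E
```

```text
shift [-0.021  0.068 -0.023] turn [-0.03 -0.    0.01]
[243 213]
```

View pics/s1.png

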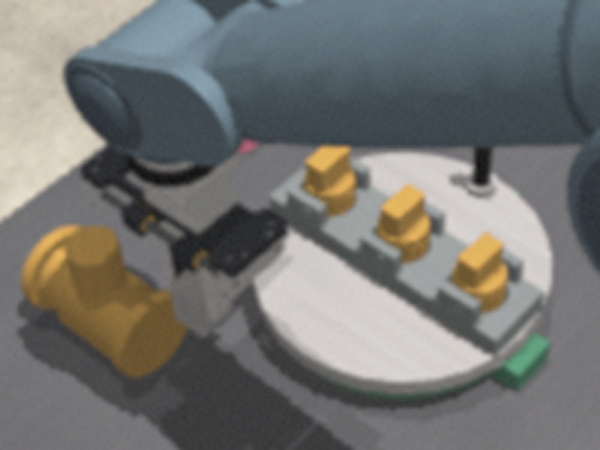

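Bars are lined up with the lugs, and the pin is held in front of bore2. I'll insert in stages and watch the force.

Emit:
servo_tool --pt "0 0 0 0 0 0 20" --pt "0 0 0 0 0 0 20" --pt "0 0 0 0 0 0 20"

```text
time: 19.05
ee_pos: [667.0, 138.2, 83.1]
eef_rot: [-0.0, 0.707, 0.707, 0.0]
force: [-1.1, 0.2, -4.8]
gripper_width: 35.5
gripper_force: 30.0
```

Emit:
servo_tool --pt "-0.4 0.03 0.02 0 0 0 20" --pt "-0.8 0.03 0.02 0 0 0 20" --pt "-1.1 0.03 0.02 0 0 0 20" --pt "-1.4 0.03 0.02 0 0 0 20" --pt "-1.6 0.03 0.02 0 0 0 20" --pt "-1.8 0.03 0.02 0 0 0 20" --pt "-2 0.03 0.02 0 0 0 20" --pt "-2 0.03 0.02 0 0 0 20"

```text
time: 19.85
ee_pos: [668.1, 77.0, 82.5]
eef_rot: [0.0, 0.707, 0.707, -0.0]
force: [0.7, 0.0, -5.6]
gripper_width: 35.7
gripper_force: 30.0
```

Emit:
servo_tool --pt "-0.3 0 0 0 0 0 20" --pt "-0.6 0 0 0 0 0 20" --pt "-0.9 0 0 0 0 0 20" --pt "-1.2 0 0 0 0 0 20" --pt "-1.4 0 0 0 0 0 20" --pt "-1.5 0 0 0 0 0 20" --pt "-1.6 0 0 0 0 0 20" --pt "-1.6 0 0 0 0 0 20"

```text
time: 20.65
ee_pos: [668.1, 29.5, 82.5]
eef_rot: [0.0, 0.707, 0.707, 0.0]
force: [0.3, 0.5, -4.9]
gripper_width: 35.8
gripper_force: 30.0
```

Smooth so far. I'll creep to contact.

Emit:
servo_tool --pt "-0.05 0 0 0 0 0 20" --pt "-0.1 0 0 0 0 0 20" --pt "-0.13 0 0 0 0 0 20" --pt "-0.16 0 0 0 0 0 20" --pt "-0.18 0 0 0 0 0 20" --pt "-0.2 0 0 0 0 0 20" --pt "-0.2 0 0 0 0 0 20" --pt "-0.2 0 0 0 0 0 20"

```text
time: 21.45
ee_pos: [668.1, 23.8, 82.5]
eef_rot: [-0.0, 0.707, 0.707, -0.0]
force: [-0.1, 0.6, -5.0]
gripper_width: 35.7
gripper_force: 30.0
```

Emit:
servo_tool --pt "-0.02 0 0 0 0 0 20" --pt "-0.04 0 0 0 0 0 20" --pt "-0.06 0 0 0 0 0 20" --pt "-0.08 0 0 0 0 0 20" --pt "-0.1 0 0 0 0 0 20" --pt "-0.1 0 0 0 0 0 20" --pt "-0.1 0 0 0 0 0 20"

```text
time: 22.15
ee_pos: [668.2, 23.2, 82.6]
eef_rot: [-0.001, 0.707, 0.707, 0.002]
force: [1.4, 8.3, -3.6]
gripper_width: 35.5
gripper_force: 30.0
```

Contact at 8 N, so the pin is home. I'll release, rise, and go over the next pin.

Emit:
servo_tool --pt "0 0 0 0 0 0 58" --pt "0 0 0 0 0 0 58" --pt "0 0 0 0 0 0 58" --pt "0 0 0 0 0 0 58" --pt "0 0 -0.8 0 0 0 58" --pt "0 0 -1.8 0 0 0 58" --pt "0 0 -2.8 0 0 0 70" --pt "0 0 -3.8 0 0 0 70" --pt "0 0 -3.8 0 0 0 70"

```text
time: 23.05
ee_pos: [671.1, 20.1, 202.6]
eef_rot: [0.004, 0.707, 0.707, 0.003]
force: [0.4, -0.4, 0.6]
gripper_width: 69.9
gripper_force: 0.0
```

Emit:
servo_tool --pt "10.17 -6.28 2.4 0 0 3.6 70" --pt "10.17 -6.28 2.4 0 0 3.6 70" --pt "10.17 -6.28 2.4 0 0 3.6 70" --pt "10.17 -6.28 2.4 0 0 3.6 70" --pt "10.17 -6.28 2.4 0 0 3.6 70" --pt "10.17 -6.28 2.4 0 0 3.6 70" --pt "10.17 -6.28 2.4 0 0 3.6 70" --pt "10.17 -6.28 2.4 0 0 3.6 70" --pt "10.17 -6.28 2.4 0 0 3.6 70" --pt "10.17 -6.28 2.4 0 0 3.6 70"

```text
time: 24.05
ee_pos: [480.2, 325.0, 124.2]
eef_rot: [0.0, 0.809, 0.588, -0.0]
force: [-0.2, 0.5, -0.1]
gripper_width: 69.5
gripper_force: 0.0
```

```bash
cat >> h.py <<'E'
def box(c,b,yaw):
    W=down(yaw); b=np.array([*b,0.]); 
    print("top rear l/r, top front l/r, tip:",proj(c,[b+W@np.array([sx*20,sy*18,-50]) for sx in (1,-1) for sy in (-1,1)]+[b+W@np.array([-110,0,-20])]).round(1).tolist())
E
python3 - <<'E'
from h import *
go([479.8,328,20],72)
im,c=snap("wrist"); cv2.imwrite("pics/w5.png",im)
box(c,[479.8,328],72)
E
```

```text
shift [ 0.091 -0.044  3.474] turn [ 0.    0.01 -0.  ]
top rear l/r, top front l/r, tip: [[253.3, 198.8], [299.5, 198.7], [254.2, 247.1], [298.6, 247.1], [276.7, 322.9]]
```

View pics/w5.png

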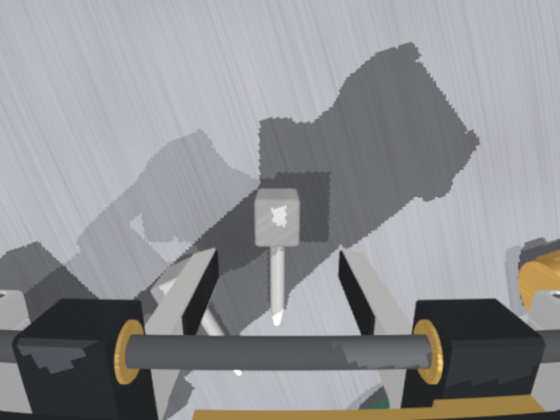

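Block is as predicted (front edge at row 246, tip at (277,323)). I'll descend and grip.

Emit:
servo_tool --pt "0.09 -0.03 1.5 0 0 0 70" --pt "0.09 -0.03 3 0 0 0 70" --pt "0.09 -0.03 3.42 0 0 0 70" --pt "0.09 -0.03 3.42 0 0 0 70" --pt "0.09 -0.03 3.42 0 0 0 20" --pt "0.09 -0.03 3.42 0 0 0 20" --pt "0.09 -0.03 3.42 0 0 0 20" --pt "0.09 -0.03 3.42 0 0 0 20" --pt "0.09 -0.03 3.42 0 0 0 20" --pt "0.09 -0.03 3.42 0 0 0 20"

```text
time: 25.1
ee_pos: [480.2, 328.9, 22.8]
eef_rot: [0.0, 0.809, 0.588, 0.001]
force: [0.4, -0.9, 4.4]
gripper_width: 35.3
gripper_force: 30.0
```

```bash
python3 - <<'E'
from h import *
o=r.get_obs(); p=o["ee_pos"].copy() if hasattr(o["ee_pos"],"copy") else list(o["ee_pos"]); z=p[2]
for q in ([545,200],[578,138]):
    go([*q,62+z],90,p,72)
E
```

```text
shift [-3.42   3.381 -2.067] turn [ 0.   0.  -3.6]
shift [-5.046  5.066 -2.067] turn [ 0.   0.  -3.6]
```

Emit:
servo_tool --pt "0 0 -1.2 0 0 0 20" --pt "0 0 -2.1 0 0 0 20" --pt "-1.2 1.2 -2.1 0 0 -1.2 20" --pt "-2.4 2.4 -2.1 0 0 -2.4 20" --pt "-3.5 3.5 -2.1 0 0 -3.6 20" --pt "-4.5 4.4 -2.1 0 0 -3.6 20" --pt "-5.04 5.07 -2.1 0 0 -3.6 20" --pt "-5.04 5.07 -2.1 0 0 -3.6 20" --pt "-5.04 5.07 -2.1 0 0 -3.6 20" --pt "-5.04 5.07 -2.1 0 0 -3.6 20"

```text
time: 26.1
ee_pos: [576.2, 138.7, 83.8]
eef_rot: [-0.001, 0.707, 0.707, -0.001]
force: [0.3, -0.2, -3.8]
gripper_width: 35.8
gripper_force: 30.0
```

Emit:
servo_tool --pt "0 0 0 0 0 0 20" --pt "0 0 0 0 0 0 20" --pt "0 0 0 0 0 0 20"

```text
time: 26.4
ee_pos: [577.3, 138.5, 84.8]
eef_rot: [-0.0, 0.707, 0.708, -0.0]
force: [0.2, 0.9, -4.9]
gripper_width: 35.5
gripper_force: 30.0
```

Emit:
servo_tool --pt "-0.4 0.02 0 0 0 0 20" --pt "-0.8 0.02 0 0 0 0 20" --pt "-1.1 0.02 0 0 0 0 20" --pt "-1.4 0.02 0 0 0 0 20" --pt "-1.6 0.02 0 0 0 0 20" --pt "-1.8 0.02 0 0 0 0 20" --pt "-2 0.02 0 0 0 0 20" --pt "-2 0.02 0 0 0 0 20"

```text
time: 27.2
ee_pos: [578.2, 77.2, 84.9]
eef_rot: [0.0, 0.707, 0.707, -0.0]
force: [0.1, -0.2, -4.3]
gripper_width: 35.7
gripper_force: 30.0
```

Emit:
servo_tool --pt "-0.3 0 0 0 0 0 20" --pt "-0.6 0 0 0 0 0 20" --pt "-0.9 0 0 0 0 0 20" --pt "-1.2 0 0 0 0 0 20" --pt "-1.4 0 0 0 0 0 20" --pt "-1.5 0 0 0 0 0 20" --pt "-1.6 0 0 0 0 0 20" --pt "-1.65 0 0 0 0 0 20" --pt "-1.7 0 0 0 0 0 20" --pt "-1.7 0 0 0 0 0 20"

```text
time: 28.2
ee_pos: [578.2, 26.9, 84.8]
eef_rot: [-0.0, 0.707, 0.707, -0.0]
force: [0.1, -0.4, -4.4]
gripper_width: 35.8
gripper_force: 30.0
```

Emit:
servo_tool --pt "-0.02 0 0 0 0 0 20" --pt "-0.04 0 0 0 0 0 20" --pt "-0.06 0 0 0 0 0 20" --pt "-0.08 0 0 0 0 0 20" --pt "-0.1 0 0 0 0 0 20" --pt "-0.1 0 0 0 0 0 20"

```text
time: 28.8
ee_pos: [578.2, 23.8, 84.9]
eef_rot: [0.0, 0.707, 0.707, 0.0]
force: [0.4, 0.4, -4.7]
gripper_width: 35.9
gripper_force: 30.0
```

Emit:
servo_tool --pt "-0.02 0 0 0 0 0 20" --pt "-0.04 0 0 0 0 0 20" --pt "-0.06 0 0 0 0 0 20" --pt "-0.08 0 0 0 0 0 20" --pt "-0.1 0 0 0 0 0 20" --pt "-0.1 0 0 0 0 0 20"

```text
time: 29.4
ee_pos: [578.2, 23.2, 84.9]
eef_rot: [-0.002, 0.707, 0.707, 0.002]
force: [0.1, 9.9, -3.0]
gripper_width: 35.9
gripper_force: 30.0
```

Emit:
servo_tool --pt "0 0 0 0 0 0 58" --pt "0 0 0 0 0 0 58" --pt "0 0 0 0 0 0 58" --pt "0 0 0 0 0 0 58" --pt "0 0 -0.8 0 0 0 58" --pt "0 0 -1.8 0 0 0 58" --pt "0 0 -2.8 0 0 0 70" --pt "0 0 -3.8 0 0 0 70" --pt "0 0 -3.8 0 0 0 70"

```text
time: 30.3
ee_pos: [581.2, 20.2, 204.3]
eef_rot: [0.004, 0.707, 0.707, 0.003]
force: [-0.4, -0.1, 1.1]
gripper_width: 70.0
gripper_force: 0.0
```

Emit:
servo_tool --pt "8.83 -6.7 2.5 0 0 -1.5 70" --pt "8.83 -6.7 2.5 0 0 -1.5 70" --pt "8.83 -6.7 2.5 0 0 -1.5 70" --pt "8.83 -6.7 2.5 0 0 -1.5 70" --pt "8.83 -6.7 2.5 0 0 -1.5 70" --pt "8.83 -6.7 2.5 0 0 -1.5 70" --pt "8.83 -6.7 2.5 0 0 -1.5 70" --pt "8.83 -6.7 2.5 0 0 -1.5 70" --pt "8.83 -6.7 2.5 0 0 -1.5 70" --pt "8.83 -6.7 2.5 0 0 -1.5 70"

```text
time: 31.3
ee_pos: [377.8, 285.1, 123.8]
eef_rot: [0.0, 0.66, 0.752, 0.0]
force: [0.2, -0.1, 0.6]
gripper_width: 69.8
gripper_force: 0.0
```

```bash
python3 - <<'E'
from h import *
go([377,288,22],97.4)
im,c=snap("wrist"); cv2.imwrite("pics/w6.png",im)
box(c,[377,288],97.4)
E
```

```text
shift [ 0.101 -0.016  3.393] turn [0.   0.   0.01]
top rear l/r, top front l/r, tip: [[254.0, 198.4], [300.3, 198.4], [254.9, 246.8], [299.4, 246.9], [277.3, 322.9]]
```

View pics/w6.png

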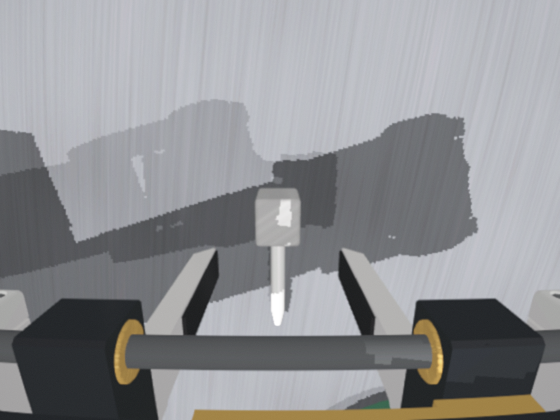

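The third pin is unmoved (block at (278,217), tip at (277,323)). I'll grip it.

Emit:
servo_tool --pt "0.09 0 1.5 0 0 0 70" --pt "0.09 0 3 0 0 0 70" --pt "0.09 0 3.4 0 0 0 70" --pt "0.09 0 3.4 0 0 0 70" --pt "0.09 0 3.4 0 0 0 20" --pt "0.09 0 3.4 0 0 0 20" --pt "0.09 0 3.4 0 0 0 20" --pt "0.09 0 3.4 0 0 0 20" --pt "0.09 0 3.4 0 0 0 20" --pt "0.09 0 3.4 0 0 0 20"

```text
time: 32.35
ee_pos: [377.1, 288.7, 22.7]
eef_rot: [0.0, 0.659, 0.752, 0.0]
force: [-1.6, 0.3, 6.8]
gripper_width: 35.6
gripper_force: 30.0
```

```bash
python3 - <<'E'
from h import *
o=r.get_obs(); p=np.array(o["ee_pos"])
print(p, np.degrees(2*np.arctan2(o["eef_rot"][2],o["eef_rot"][1])))
go([488,138,62+p[2]],90,p,97.4)
E
```

```text
[377.14033644 288.67960326  22.65481389] 97.5193887690898
shift [-5.457  3.018 -2.067] turn [0.   0.   1.48]
```

Emit:
servo_tool --pt "0 0 -1.2 0 0 0 20" --pt "0 0 -2.1 0 0 0 20" --pt "-1 0.8 -2.1 0 0 0.5 20" --pt "-2 1.6 -2.1 0 0 1 20" --pt "-3 2.2 -2.1 0 0 1.5 20" --pt "-4.3 3 -2.1 0 0 1.5 20" --pt "-5.46 3.03 -2.1 0 0 1.5 20" --pt "-5.46 3.03 -2.1 0 0 1.5 20" --pt "-5.46 3.03 -2.1 0 0 1.5 20" --pt "-5.46 3.03 -2.1 0 0 1.5 20"

```text
time: 33.35
ee_pos: [487.4, 138.6, 84.2]
eef_rot: [-0.001, 0.707, 0.707, -0.0]
force: [-0.5, 1.2, -3.5]
gripper_width: 35.8
gripper_force: 30.0
```

Emit:
servo_tool --pt "0 0 0 0 0 0 20" --pt "0 0 0 0 0 0 20" --pt "0 0 0 0 0 0 20"

```text
time: 33.65
ee_pos: [488.1, 138.5, 84.8]
eef_rot: [-0.0, 0.707, 0.708, -0.0]
force: [0.4, -0.7, -3.9]
gripper_width: 35.6
gripper_force: 30.0
```

Emit:
servo_tool --pt "-0.4 0 0 0 0 0 20" --pt "-0.8 0 0 0 0 0 20" --pt "-1.1 0 0 0 0 0 20" --pt "-1.4 0 0 0 0 0 20" --pt "-1.6 0 0 0 0 0 20" --pt "-1.8 0 0 0 0 0 20" --pt "-2 0 0 0 0 0 20" --pt "-2 0 0 0 0 0 20"

```text
time: 34.45
ee_pos: [488.4, 77.3, 84.9]
eef_rot: [0.0, 0.707, 0.707, -0.0]
force: [0.6, 0.2, -4.2]
gripper_width: 36.0
gripper_force: 30.0
```

Emit:
servo_tool --pt "-0.3 0 0 0 0 0 20" --pt "-0.6 0 0 0 0 0 20" --pt "-0.9 0 0 0 0 0 20" --pt "-1.2 0 0 0 0 0 20" --pt "-1.4 0 0 0 0 0 20" --pt "-1.5 0 0 0 0 0 20" --pt "-1.6 0 0 0 0 0 20" --pt "-1.65 0 0 0 0 0 20" --pt "-1.7 0 0 0 0 0 20" --pt "-1.7 0 0 0 0 0 20"

```text
time: 35.45
ee_pos: [488.3, 26.9, 84.8]
eef_rot: [-0.0, 0.707, 0.707, 0.0]
force: [-0.5, -0.4, -3.1]
gripper_width: 36.0
gripper_force: 30.0
```

Emit:
servo_tool --pt "-0.02 0 0 0 0 0 20" --pt "-0.05 0 0 0 0 0 20" --pt "-0.08 0 0 0 0 0 20" --pt "-0.11 0 0 0 0 0 20" --pt "-0.13 0 0 0 0 0 20" --pt "-0.13 0 0 0 0 0 20"

```text
time: 36.05
ee_pos: [488.3, 23.4, 84.9]
eef_rot: [-0.0, 0.707, 0.707, 0.0]
force: [-0.3, 3.4, -3.3]
gripper_width: 36.0
gripper_force: 30.0
```

Emit:
servo_tool --pt "-0.03 0 0 0 0 0 20" --pt "-0.05 0 0 0 0 0 20" --pt "-0.05 0 0 0 0 0 20" --pt "-0.05 0 0 0 0 0 58" --pt "-0.05 0 0 0 0 0 58" --pt "-0.05 0 0 0 0 0 58" --pt "-0.05 0 0 0 0 0 58" --pt "-0.05 0 -1.2 0 0 0 58" --pt "-0.05 0 -2.6 0 0 0 58" --pt "-0.05 0 -4 0 0 0 58"

```text
time: 37.05
ee_pos: [487.9, 21.3, 206.1]
eef_rot: [-0.0, 0.707, 0.707, -0.0]
force: [0.9, 0.1, 0.2]
gripper_width: 58.1
gripper_force: 0.0
```

Emit:
servo_tool --pt "0 0 -1 0 0 0 58" --pt "-5.1 3 -1 0 0 0 58" --pt "-5.1 3 -1 0 0 0 58" --pt "-5.1 3 -1 0 0 0 58" --pt "-5.1 3 -1 0 0 0 58" --pt "-5.1 3 -1 0 0 0 58" --pt "-5.1 3 -1 0 0 0 58" --pt "-5.1 3 -1 0 0 0 58"

```text
time: 37.85
ee_pos: [577.9, -130.6, 234.8]
eef_rot: [-0.0, 0.707, 0.707, -0.0]
force: [0.1, -0.5, -0.3]
gripper_width: 57.7
gripper_force: 0.0
```

```bash
python3 - <<'E'
from h import *
go([578,-153.5,95],90)
im,c=snap("wrist"); cv2.imwrite("pics/w7.png",im)
print("expected blocks top rear/front & hole-bar centres",proj(c,[[x,y,112] for x in (488,578,668) for y in (42,2)]).round().tolist())
E
```

```text
shift [-7.65e-01  3.00e-03  4.66e+00] turn [-0.   -0.    0.01]
expected blocks top rear/front & hole-bar centres [[170.0, 10.0], [173.0, 61.0], [278.0, 9.0], [278.0, 60.0], [387.0, 10.0], [384.0, 61.0]]
```

View pics/w7.png

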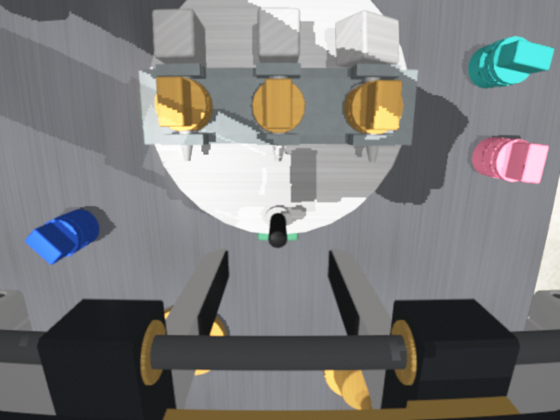

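All three pins are through. The right one (bore2) seems rolled or slightly yawed, so I'll enlarge the crop to check.

```bash
python3 - <<'E'
from h import *
im=cv2.imread("pics/w7.png")[0:165,130:430]
cv2.imwrite("pics/w7c.png",cv2.resize(im,None,fx=2.6,fy=2.6,interpolation=cv2.INTER_CUBIC))
c=cam("wrist",r.get_obs())
for x in (488,578,668):
    print("tip",proj(c,[[x,-88,82]]).round(1).tolist(),"bar ends top", proj(c,[[x+s*11,-34+t*20,130] for t in (1,-1) for s in (-1,1)]).round(1).tolist())
E
```

```text
tip [[187.9, 162.9]] bar ends top [[153.7, 78.0], [180.4, 77.5], [157.4, 128.3], [183.3, 128.0]]
tip [[278.0, 162.8]] bar ends top [[264.4, 76.7], [291.8, 76.8], [264.8, 127.7], [291.3, 127.7]]
tip [[368.2, 163.2]] bar ends top [[375.9, 77.7], [402.6, 78.3], [372.8, 128.3], [398.8, 128.6]]
```

View pics/w7c.png

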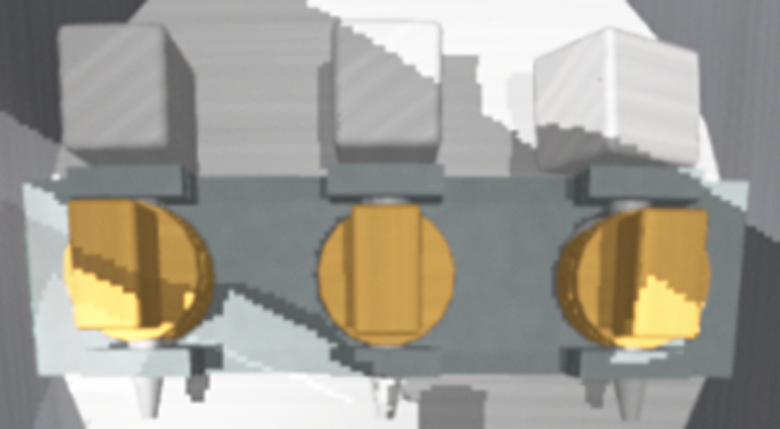

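All three bushings are aligned with pins home. The bore2 pin only rolled about its own shaft, and its tip is within about 3 mm. Next is the handle.

Emit:
servo_tool --pt "-0.77 0 1 0 0 0 58" --pt "-0.77 0 2 0 0 0 58" --pt "-0.77 0 3 0 0 0 58" --pt "-0.77 0 4 0 0 0 58" --pt "-0.77 0 4.8 0 0 0 58" --pt "-0.77 0 4.8 0 0 0 58" --pt "-0.77 0 4.8 0 0 0 58"

```text
time: 38.6
ee_pos: [578.4, -153.9, 91.5]
eef_rot: [0.0, 0.707, 0.708, 0.0]
force: [-0.1, -0.6, 0.4]
gripper_width: 57.9
gripper_force: 0.0
```

Emit:
servo_tool --pt "0 0 0 0 0 0 5" --pt "0 0 0 0 0 0 5" --pt "0 0 0 0 0 0 5" --pt "0 0 0 0 0 0 5" --pt "0 0 0 0 0 0 5" --pt "0 0 0 0 0 0 5"

```text
time: 39.2
ee_pos: [577.3, -154.7, 91.0]
eef_rot: [-0.001, 0.707, 0.707, -0.001]
force: [-4.9, -0.7, 4.3]
gripper_width: 17.3
gripper_force: 30.0
```

Emit:
servo_tool --pt "0.01 -0.31 0 0 0 0.9 5" --pt "0.05 -0.63 0 0 0 1.8 5" --pt "0.11 -0.93 0 0 0 2.7 5" --pt "0.2 -1.24 0 0 0 3.6 5" --pt "0.3 -1.53 0 0 0 4.5 5" --pt "0.44 -1.82 0 0 0 5.4 5" --pt "0.59 -2.09 0 0 0 6.3 5" --pt "0.76 -2.35 0 0 0 7.2 5" --pt "0.96 -2.6 0 0 0 8.1 5" --pt "1.17 -2.83 0 0 0 9 5"

```text
time: 40.2
ee_pos: [494.4, -121.2, 91.0]
eef_rot: [0.002, 0.924, 0.381, 0.001]
force: [5.7, -7.2, -6.0]
gripper_width: 17.4
gripper_force: 30.0
```

Emit:
servo_tool --pt "0.01 -0.31 0 0 0 0.9 5" --pt "0.05 -0.63 0 0 0 1.8 5" --pt "0.11 -0.93 0 0 0 2.7 5" --pt "0.2 -1.24 0 0 0 3.6 5" --pt "0.3 -1.53 0 0 0 4.5 5" --pt "0.44 -1.82 0 0 0 5.4 5" --pt "0.59 -2.09 0 0 0 6.3 5" --pt "0.76 -2.35 0 0 0 7.2 5" --pt "0.96 -2.6 0 0 0 8.1 5" --pt "1.17 -2.83 0 0 0 9 5"

```text
time: 41.2
ee_pos: [457.2, -36.4, 91.0]
eef_rot: [0.002, 1.0, -0.001, -0.001]
force: [-4.8, -9.4, 2.4]
gripper_width: 17.3
gripper_force: 30.0
```

Emit:
servo_tool --pt "0 -0.03 0 0 0 0 5" --pt "0 -0.06 0 0 0 0 5" --pt "0 -0.08 0 0 0 0 5" --pt "0 -0.08 0 0 0 0 5" --pt "0 -0.08 0 0 0 0 5"

```text
time: 41.7
ee_pos: [457.2, -34.0, 91.0]
eef_rot: [0.002, 1.0, 0.0, -0.002]
force: [-6.4, -8.6, 3.7]
gripper_width: 17.4
gripper_force: 30.0
```

Emit:
servo_tool --pt "0 -0.03 0 0 0 0 5" --pt "0 -0.06 0 0 0 0 5" --pt "0 -0.06 0 0 0 0 5" --pt "0 -0.06 0 0 0 0 5"

```text
time: 42.1
ee_pos: [457.1, -34.0, 91.0]
eef_rot: [0.004, 1.0, 0.001, -0.002]
force: [-6.8, -15.9, 0.9]
gripper_width: 17.4
gripper_force: 30.1
```

Against the stop: no further motion, and the force is rising. I'll release and rise.

Emit:
servo_tool --pt "0 0.06 0 0 0 0 40" --pt "0 0.1 0 0 0 0 58" --pt "0 0.1 0 0 0 0 58" --pt "0 0.1 0 0 0 0 58" --pt "0 0.1 -1 0 0 0 58" --pt "0 0.1 -2.2 0 0 0 58" --pt "0 0.1 -3.6 0 0 0 58" --pt "0 0.1 -5 0 0 0 58" --pt "0 0.1 -6 0 0 0 58" --pt "0 0.1 -6 0 0 0 58"

```text
time: 43.1
ee_pos: [460.7, -33.9, 276.2]
eef_rot: [0.001, 1.0, 0.0, 0.005]
force: [0.6, -1.1, 0.9]
gripper_width: 58.2
gripper_force: 0.0
```

Emit:
servo_tool --pt "-3 5 0 0 0 0 58" --pt "-3 5 0 0 0 0 58" --pt "-3 5 0 0 0 0 58" --pt "-3 5 0 0 0 0 58" --pt "-3 5 0 0 0 0 58" --pt "-3 5 0 0 0 0 58" --pt "-3 5 0 0 0 0 58"

```text
time: 43.8
ee_pos: [368.6, -182.4, 270.3]
eef_rot: [-0.001, 1.0, 0.001, -0.0]
force: [0.5, -0.1, -0.2]
gripper_width: 58.1
gripper_force: 0.0
```

```bash
python3 - <<'E'
from h import *
im,c=snap("wrist"); t,ct=snap("top")
u=proj(ct,[[578,-34,80]])[0].astype(int); a=t[u[1]-75:u[1]+75,u[0]-70:u[0]+70]
a=cv2.resize(a,(392,420),interpolation=cv2.INTER_CUBIC)
cv2.imwrite("pics/f.png",cv2.resize(np.hstack([im,a]),(800,353)))
print(np.round(r.get_obs()["ee_pos"]))
E
```

```text
[ 369. -182.  271.]
```

View pics/f.png

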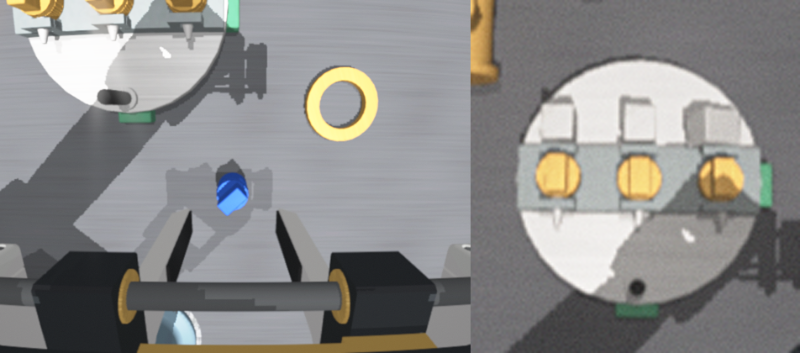

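The top view shows the table at the second stop with the handle toward the robot, all three pins against their front lugs, and the bystanders untouched.

```bash
python3 -c "
from bench import r
print(r.close_job())"
```

```text
the job is handed in; nothing more can be done
None
```

The job is handed in with all three bushings aligned and pinned and the table turned to its second stop and released; it returned no verdict, but my last camera check showed everything in place.

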